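# Turn over cast stand plates and reject the one missing a boss

### The job

Two small cast metal base plates lie underside-down on the wooden turning stand, each in its own V-cradle. First turn both over, each within its own cradle, so that it leans on the opposite side of the V with its hollow underside showing; then put the plate that has only one boss underneath (the sound one has two) into the flat steel reject tray, lying flat, either way up, and leave the sound plate in its cradle with its underside showing.

Things in the scene. Friction and masses are not known exactly. Their poses are not given: they have to be found in the camera images.
- plate_sound_center (a point): Centre of the sound cast plate: 92 (x) x 60 (y) x 16 mm (z), 0.18 kg. +z: flat top face; underside hollow, dark floor, 5 mm rim, TWO 22 mm bosses level with the rim at x = +-21 mm. Starts at 45 deg: lies underside-down on the cradle wall away from the robot, x up that wall, lower end against the near wall. Turned a quarter turn about y it lies on the near wall, x up towards the robot.
- plate_faulty_center (a point): Centre (half-way through the thickness) of the faulty plate: same size, mass, top face, axes and start attitude, but only ONE boss underneath, at x = -21 mm; the other's place is bare. Either plate may be in either cradle. Each overhangs its cradle by 8 mm or more on both long sides, to be gripped across its 60 mm width.
- stand: Fixed wooden stand. Origin: centre of the underside of its 130 (x) x 210 (y) x 8 mm foot; x points away from the robot (yaw to 0.25 rad), z up. Two V-cradles at y = +-65 mm: flat walls 36 mm wide (y), 5 mm thick, rising at 45 deg to +x (95 mm up the slope) and -x (80 mm) from an inner corner line at x = 0, 16 mm above the bench; wall tops 83 and 73 mm up. The V's ends are open.
- tray: Empty flat steel reject tray, open on top, fixed to the bench. Origin: centre of its underside. 170 mm (x) by 210 mm (y) outside, 35 mm high, walls and floor 4 mm thick; turned by up to 0.25 rad.
Mind the look-alikes: they are no part of the job. What is shaped like the part that bears plate_faulty_center but red is not meant.

How it is judged:
On the way:
1. both plates have been turned over on the stand, undersides facing upward (angle between each of plate_sound_center, plate_faulty_center's own z axis and vertical above 2 rad and horizontal distance between each of plate_sound_center, plate_faulty_center and stand below 0.13 m and height (world z) of each of plate_sound_center, plate_faulty_center below 0.1 m), for 0.2 s.
At the end, for the whole second after the job is handed in: Faulty plate (one boss) lies flat on the tray's floor, either way up. Sound plate rests in its first cradle, turned over: underside up and away from the robot at 45 deg (15 either way), centre within 20 mm along x and 15 mm in height of lying on the nearer wall. Both released, at rest (x of plate_faulty_center in the frame of tray between -0.075 and 0.075 m and y of plate_faulty_center in the frame of tray between -0.095 and 0.095 m and height (world z) of plate_faulty_center below 0.022 m and angle between plate_sound_center's own z axis and vertical between 2.09 and 2.62 rad and x of plate_sound_center in the frame of stand between -0.047 and -0.007 m and distance of plate_sound_center from where it was at the start of the episode below 0.085 m and height (world z) of plate_sound_center between 0.039 and 0.069 m and linear speed of each of plate_sound, plate_faulty below 0.02 m/s); the robot touches nothing.
It also fails if it takes over 69 s, if anything falls off the work surface, if the arm or the gripper's body presses on something with over 40 N, if the wrist force passes 120 N, or if a joint passes its speed limit or range.

### The arm

A 6-joint arm with a two-finger parallel gripper is mounted at the origin on the work surface. World frame = base frame: x ahead of the robot, y to its left, z up, the work surface at z = 0. Lengths are in m, angles in rad, forces in N, time in s.
With the tool pointing down it reaches from about 0.3 to 0.75 m from the base axis. Payload 8.5 kg.
Tool frame: the origin (TCP) lies on the centre line of the jaws, within the pads' length; the fingertips stand 22 mm ahead of it and the grasp point (between the pads) lies 3 mm ahead of it (manip.tip_extent is the distance from the TCP to the fingertips, in m); z points along the fingers, y is the direction in which the jaws open and shut (so a half turn about z gives the same grasp; the last joint's range is limited). The gripper opens to 88 mm and grips with 3 to 60 N. Pads are 18 mm wide; open, the fingers measure 123 mm over their backs; the gripper's body (75 mm by 187 mm) begins 45 mm behind the grasp point.
Start: joints at [1.045, 0.381, 1.297, -0, 1.464, -0.215], TCP at [0.168, 0.524, 0.261] pointing down, gripper open.
Joint ranges: [-3.11, 3.11], [-0.89, 2.33], [0.22, 2.48], [-1.42, 4.56], [0.17, 2.85], [-2.88, 2.88]. Speed limits (rad/s): [2.39, 2.39, 3.14, 3.14, 3.14, 3.14].

### API

Orientations are given as a 3x3 rotation matrix whose columns are the frame's x, y, z axes.
In Python, from station import manip gives the robot as it stands. The module is installed in compiled form; this text tells all that it offers.
- The arm moves only by the shell command python3 -m inch 'ROWS' [OPENING] [FORCE]. ROWS is text: rows parted by semicolons, each of 6 numbers parted by spaces: the shift along the tool's x, y, z in m, then the turn, a rotation vector about the tool's x, y, z in degrees. A call has 1 to 12 rows; each row shifts and turns the pose as measured when the row begins, along the tool's axes as they then stand; what a row does not reach is not made up. A row lasts 1/8 s, in which the tool goes at most 62.5 mm and 10.7 degrees, less where a joint would pass 70% of its speed; a pose out of reach is approached as far as the arm can. A call with a gripper value outside its range is refused whole. OPENING is the opening, from 0 (shut) to 1 (fully open), set as the call begins (- or left out, the last holds). The fingers move at their own pace and stop on an object; FORCE is the grip in N (left out, the last holds). Time passes only in rows, so rows that do not move let the fingers close. It gives the time, the measured TCP pose, the force and the opening at its end, in the units of the state.
- manip.state(): the state, without advancing time (a new reading comes with each control period).
- manip.grab_frame(name): name is "scene" or "top"; returns (picture, depth): 420x560x3 uint8, blue, green, red; 420x560 float32, m along the optical axis (not along the pixel's ray), 0 where there is no reading.
- manip.get_calibration(name): a dict with "camera_matrix" (3x3 intrinsics, pixels), "k1" (the pictures are not rectified: a ray, as slopes to the right and down, at radius r is drawn at 1 + k1 r^2 times it, then the intrinsics apply), "cam_to_world" (4x4, takes a point from camera to world coordinates). Camera axes: x right, y down, z forward; pixel columns grow to the right and rows downward; lengths in m; the calibration is good to about 2 mm. A picture is of the moment at which its call begins. get_calibration takes no time and is no camera call.
- manip.finish_job(): hands the job in, once; it reports no verdict.
Trained networks look in the newest picture that a camera, given by its name, has taken for a name from the list of things; names that differ only in an ending like _2 or _b are one class to them, and where a whole thing is asked for, a point or a joint stands for the part that bears it (a point fixed in the world has none). Each returns a list of dicts, best first, with "p" (0 to 1); they miss things now and then, are a little off and sometimes report something else, mostly with a low value. They report only what shows in the picture. A call takes as long as a camera call. They do not tell look-alikes from the thing itself.
- manip.silhouettes(camera, thing): "region" (420x560 bool, what is visible of it) and "uv" ([column, row] in pixels, amid what is visible of it).
The state is a dict: "time_s": time; "q": joint angles; "qvel": joint speeds; "tau": joint torques, N m; "eef_pos": TCP position; "tool_rot": TCP orientation; "wrist_force": force on the tool from outside, world axes, zero at the start; "wrist_torque": the same for the moment, N m; "width": finger opening in m.
Only numpy, scipy, OpenCV 4.12 (cv2) and the standard library are available. Lean on these libraries where they do the work, as an engineer would, in place of code of your own. Each camera call takes 0.05 s, during which the arm holds its last target.

## Working session

There is one attempt and no reset: what is moved stays moved. The work goes in short steps, Python scripts to look and compute and a shell command to move; the robot and the scene stay as the last step left them, time stands still between calls to the robot, and variables do not carry over. Pictures are saved under pics/ and viewed, and the job is handed in when it is done.

```bash
mkdir -p pics
cat > h.py <<'E'
import numpy as np, cv2
from station import manip
def grab(n,save=None):
    im,d=manip.grab_frame(n)
    if save: cv2.imwrite('pics/'+save,im)
    return im,d
def pts(n,d,mask=None):
    c=manip.get_calibration(n);K=np.array(c['camera_matrix'],float);k1=c['k1'];T=np.array(c['cam_to_world'])
    v,u=np.nonzero((d>0) if mask is None else (mask&(d>0)))
    p=cv2.undistortPoints(np.stack([u,v],1).astype(np.float64)[:,None],K,np.array([k1,0,0,0,0.]))[:,0]
    z=d[v,u]
    P=np.c_[p[:,0]*z,p[:,1]*z,z]
    return P@T[:3,:3].T+T[:3,3],u,v
def proj(n,X):
    c=manip.get_calibration(n);K=np.array(c['camera_matrix'],float);T=np.linalg.inv(np.array(c['cam_to_world']))
    P=np.atleast_2d(X)@T[:3,:3].T+T[:3,3];s=P[:,:2]/P[:,2:];r2=(s**2).sum(1,keepdims=True);s=s*(1+c['k1']*r2)
    return np.c_[s[:,0]*K[0,0]+K[0,2],s[:,1]*K[1,1]+K[1,2]]
E
python3 - <<'E'
from h import *
for n in ('scene','top'):
    im,d=grab(n,n+'0.png'); np.save(n+'0.npy',d)
    T=np.array(manip.get_calibration(n)['cam_to_world']); print(n,T[:3].round(3).tolist())
s=manip.state();print(s['time_s'],s['eef_pos'],np.round(s['tool_rot'],3).tolist(),s['width'],s['wrist_force'])
print(manip.tip_extent)
E
```

```text
scene [[0.253, 0.727, -0.638, 1.122], [0.967, -0.182, 0.177, -0.163], [0.012, -0.662, -0.749, 0.799]]
top [[-0.006, -0.984, 0.177, 0.292], [-1.0, 0.004, -0.016, 0.026], [0.015, -0.177, -0.984, 1.186]]
0.1 [0.1680796  0.52346519 0.2602109 ] [[-0.952, 0.306, -0.001], [0.306, 0.952, -0.001], [0.0, -0.001, -1.0]] 0.08822892015293293 [ 0.05610346  0.35896063 -0.47764051]
0.022
```

View pics/scene0.png

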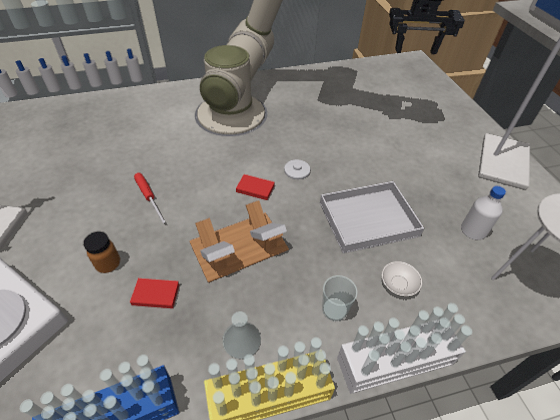

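View pics/top0.png

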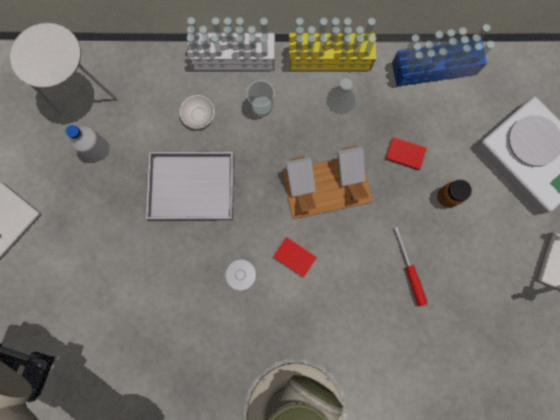

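The grey plates in the cradles, at top (301,177) and (352,166), fit the description. The red plates at (407,153) and (295,257) are look-alikes lying flat on the bench. Next I'll measure them and make an enlarged crop.

```bash
cat > m.py <<'E'
from h import *
im,_=manip.grab_frame('top')
d=np.load('top0.npy')
for t in ('stand','plate_sound_center','tray'):
    for r in manip.silhouettes('top',t):
        m=r['region']; print(t,round(r['p'],2),np.round(r['uv']),m.sum(), im[m].mean(0).round())
        P,u,v=pts('top',d,m)
        if t=='plate_sound_center' or 0:
            zc=P[:,2]; print(' z',np.percentile(zc,[2,50,98]).round(3),P.mean(0).round(3))
            if np.percentile(zc,50)>.03:
                m2=cv2.erode(m.astype(np.uint8),np.ones((3,3)))>0
                Q,_,_=pts('top',d,m2); c=Q.mean(0); n=np.linalg.svd(Q-c)[2][2]; n*=np.sign(n[2]); print(' n',n.round(3),'tilt',np.degrees(np.arccos(n[2])).round(1),'yaw',np.degrees(np.arctan2(-n[1],-n[0])).round(2), 'rms',np.std((Q-c)@n))
                e=np.linalg.svd(Q-c)[2][0];print(' e',e)
                np.save(f'pl_{int(r["uv"][0])}.npy',P)
        else:
            # footprint
            print(' z',np.percentile(P[:,2],[1,5,25,50,75,95,99]).round(3))
            sel=P[:,2]<(0.012 if t=='stand' else 0.045)
            if t=='stand': sel&=P[:,2]>0.003
            r2=cv2.minAreaRect(P[sel,:2].astype(np.float32)); print(' rect',r2)
            print(cv2.boxPoints(r2).round(3).tolist())
c=cv2.resize(im[130:230,270:400],None,fx=6,fy=6,interpolation=cv2.INTER_CUBIC);cv2.imwrite('pics/crop0.png',c)
E
python3 m.py
```

```text
stand 0.86 [330. 196.] 2802 [ 58.  92. 131.]
 z [0.002 0.005 0.007 0.009 0.012 0.069 0.082]
 rect ((0.5465355515480042, -0.08503296226263046), (0.1318059116601944, 0.2126457691192627), 11.354490280151367)
[[0.460999995470047, 0.006000000052154064], [0.503000020980835, -0.20200000703334808], [0.6320000290870667, -0.17599999904632568], [0.5899999737739563, 0.03200000151991844]]
plate_sound_center 0.69 [353. 167.] 889 [140. 138. 142.]
 z [0.026 0.064 0.093] [ 0.585 -0.143  0.063]
 n [-0.683 -0.15   0.715] tilt 44.3 yaw 12.37 rms 0.002455059854521418
 e [-0.69352568 -0.17631268 -0.69852414]
tray 0.69 [192. 183.] 5877 [154. 151. 155.]
 z [-0.001  0.001  0.003  0.005  0.008  0.034  0.038]
 rect ((0.5509114861488342, 0.2666552662849426), (0.22140194475650787, 0.18476738035678864), 89.97865295410156)
[[0.4580000042915344, 0.15600000321865082], [0.6430000066757202, 0.15600000321865082], [0.6430000066757202, 0.37700000405311584], [0.45899999141693115, 0.37700000405311584]]
```

View pics/crop0.png

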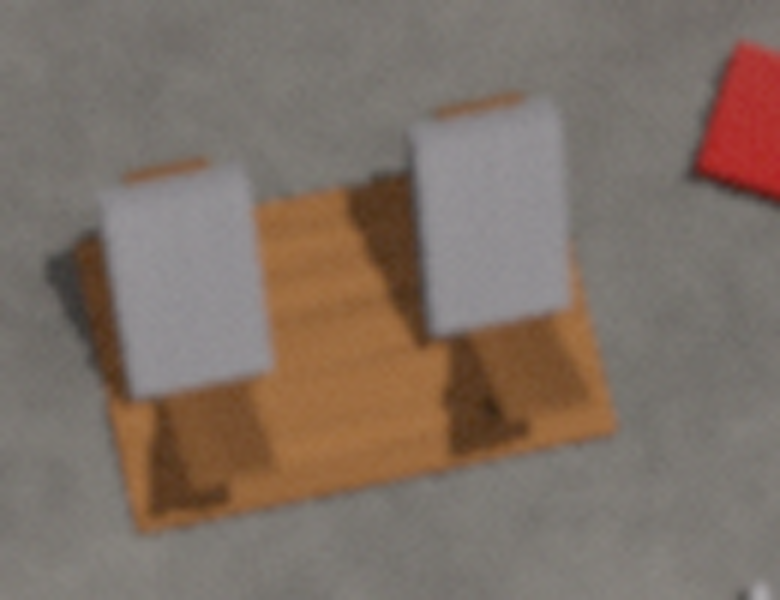

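```bash
cat >> h.py <<'E'
from scipy.spatial.transform import Rotation as R
S0=np.array([0.5465,-0.0850,0.]); YAW=np.radians(11.35)
RS=R.from_euler('z',YAW).as_matrix()
def s2w(p): return RS@np.asarray(p)+S0
def w2s(P): return (np.asarray(P)-S0)@RS
def toolR(deg,Rb=None):
    """tool dir angle in x-z plane (270=down), jaws along frame y"""
    Rb=RS if Rb is None else Rb
    a=np.radians(deg); z=Rb@np.array([np.cos(a),0,np.sin(a)]); y=Rb[:,1]; return np.c_[np.cross(y,z),y,z]
def go(gp,Rt,ahead=0.003):
    """delta from now to have the grasp point at gp with Rt"""
    s=manip.state(); Rn=np.array(s['tool_rot']); p=np.array(s['eef_pos'])
    tcp=np.asarray(gp)-Rt[:,2]*ahead
    print('t',round(s['time_s'],2),'tcp',p.round(4),'w',round(s['width'],4),'F',np.round(s['wrist_force'],1))
    print('target tcp',tcp.round(4),'world d mm',(1e3*(tcp-p)).round(1))
    print('shift in tool axes NOW mm',(1e3*Rn.T@(tcp-p)).round(1),'| in target axes mm',(1e3*Rt.T@(tcp-p)).round(1))
    print('rotvec tool deg',np.degrees(R.from_matrix(Rn.T@Rt).as_rotvec()).round(2))
E
python3 - <<'E'
from h import *
for n in ('top','scene'):
    d=np.load(n+'0.npy'); im=cv2.imread(f'pics/{n}0.png').astype(int)
    gray=(im.max(2)-im.min(2)<25)&(im.min(2)>95)
    P,u,v=pts(n,d,gray); Q=w2s(P)
    for sg in (1,-1):
        s=(abs(Q[:,1]-sg*65e-3)<.05)&(abs(Q[:,0]-.03)<.06)&(P[:,2]>.025)&(P[:,2]<.11)
        q=Q[s]; c=q.mean(0); nn=np.linalg.svd(q-c)[2][2]; nn*=np.sign(nn[2])
        print(n,sg,s.sum(),'y ext',np.percentile(q[:,1],[1,5,50,95,99]).round(4),'x',np.percentile(q[:,0],[1,99]).round(3),'z',np.percentile(q[:,2],[1,99]).round(3),'n',nn.round(3),'mean',c.round(4))
        rect=cv2.minAreaRect(np.c_[u[s],v[s]].astype(np.float32)); print(rect)
    # wood rect
    wood=(im[...,2]-im[...,0]>30)&(im[...,1]-im[...,0]>12)
    P,u,v=pts(n,d,wood);Q=w2s(P); s=(abs(Q)<[.1,.14,9]).all(1)&(Q[:,2]<.013)
    print(cv2.minAreaRect(P[s,:2].astype(np.float32)), np.percentile(Q[s],[.3,99.7],axis=0).round(4).tolist())
    s=(abs(Q)<[.1,.14,9]).all(1)&(Q[:,2]>.05);print('walls',[(np.percentile(Q[s&(np.sign(Q[:,1])==g)&(np.sign(Q[:,0])==h)],[2,50,98],axis=0).round(3).tolist()) for g in(1,-1) for h in (1,-1)])
E
```

```text
top 1 849 y ext [0.0369 0.0393 0.0662 0.0931 0.0955] x [-0.012  0.063] z [0.028 0.093] n [-0.683 -0.001  0.73 ] mean [0.0246 0.0663 0.063 ]
((300.61541748046875, 176.07693481445312), (35.69314193725586, 25.10286521911621), 78.69007110595703)
top -1 864 y ext [-0.0938 -0.0913 -0.0635 -0.0358 -0.0346] x [-0.011  0.064] z [0.027 0.094] n [-0.687  0.005  0.727] mean [ 0.026  -0.0636  0.0634]
((352.06353759765625, 165.05035400390625), (36.71792984008789, 25.408344268798828), 83.41805267333984)
((0.5458568334579468, -0.08595910668373108), (0.1306275725364685, 0.21285919845104218), 11.703278541564941) [[-0.0659, -0.1057, -0.0018], [0.0634, 0.1047, 0.0129]]
walls [[[0.064, 0.049, 0.079], [0.067, 0.063, 0.082], [0.069, 0.08, 0.086]], [[-0.06, 0.048, 0.051], [-0.048, 0.066, 0.064], [-0.033, 0.083, 0.074]], [[0.065, -0.08, 0.079], [0.067, -0.064, 0.083], [0.071, -0.049, 0.087]], [[-0.059, -0.083, 0.051], [-0.048, -0.066, 0.064], [-0.034, -0.049, 0.074]]]
scene 1 398 y ext [0.0351 0.0356 0.0597 0.092  0.0947] x [-0.009  0.065] z [0.03  0.094] n [-0.634 -0.073  0.77 ] mean [0.0394 0.0606 0.0739]
((268.18963623046875, 230.72415161132812), (13.741456031799316, 34.72502899169922), 68.19859313964844)
scene -1 397 y ext [-0.0933 -0.0929 -0.0672 -0.038  -0.0348] x [-0.005  0.066] z [0.034 0.094] n [-0.622 -0.049  0.781] mean [ 0.0427 -0.0664  0.076 ]
((217.3321075439453, 250.78829956054688), (14.353208541870117, 31.52579689025879), 70.01689147949219)
((0.5296623110771179, -0.08527091145515442), (0.16397632658481598, 0.2171669900417328), 12.357011795043945) [[-0.0656, -0.1049, 0.0003], [0.0651, 0.1034, 0.0126]]
walls [[[0.056, 0.049, 0.066], [0.066, 0.065, 0.082], [0.068, 0.082, 0.084]], [[-0.059, 0.047, 0.051], [-0.047, 0.064, 0.062], [-0.035, 0.082, 0.073]], [[0.03, -0.082, 0.071], [0.068, -0.062, 0.082], [0.07, -0.033, 0.09]], [[-0.057, -0.083, 0.05], [-0.046, -0.065, 0.062], [-0.033, -0.048, 0.072]]]
```

```bash
cat >> h.py <<'E'
c=np.sqrt(.5)
def far(up,y,nrm=.008,lift=0): return s2w([ (up-nrm)*c, y, .016+(up+nrm)*c+lift])
def near(up,y,nrm=.008,lift=0): return s2w([-(up-nrm)*c, y, .016+(up+nrm)*c+lift])
E
python3 - <<'E'
from h import *
go(far(.146,.066,lift=.1),toolR(270))
go(far(.146,.066),toolR(225))
E
```

```text
t 0.3 tcp [0.1682 0.5236 0.2605] w 0.088 F [0.9 0.3 0. ]
target tcp [ 0.6292 -0.0011  0.2279] world d mm [ 461.  -524.7  -32.7]
shift in tool axes NOW mm [-599.4 -358.5   32.8] | in target axes mm [-348.8 -605.1   32.7]
rotvec tool deg [-2.000e-02 -1.000e-02 -2.916e+01]
t 0.3 tcp [0.1682 0.5236 0.2605] w 0.088 F [0.9 0.3 0. ]
target tcp [ 0.6313 -0.0007  0.127 ] world d mm [ 463.1 -524.2 -133.5]
shift in tool axes NOW mm [-601.3 -357.4  133.7] | in target axes mm [-342.5 -605.1 -153.7]
rotvec tool deg [ 11.42  43.99 -27.64]
```

```bash
python3 -m inch '-0.05 -0.03 0 0 0 0;-0.05 -0.03 0 0 0 0;-0.05 -0.03 0 0 0 0;-0.05 -0.03 0 0 0 0;-0.05 -0.03 0 0 0 0;-0.05 -0.03 0 0 0 0;-0.05 -0.03 0 0 0 0;-0.05 -0.03 0 0 0 0;-0.05 -0.03 0 0 0 0;-0.05 -0.03 0 0 0 0;-0.05 -0.03 0 0 0 0;-0.05 -0.03 0 0 0 0' 1 30; python3 -m inch '0 0 0 0 0 -10;0 0 0 0 0 -10;0 0 0 0 0 -9;0 0 0 0 0 0'; python3 -c "
from h import *
go(far(.146,.066,lift=.03),toolR(225))"
```

```text
time_s: 1.8
eef_pos: [0.6424, -0.0163, 0.2608]
tool_rot: [[-0.954, 0.3, 0.002], [0.3, 0.954, 0.001], [-0.002, 0.002, -1.0]]
wrist_force: [0.9, 0.9, 0.5]
width: 0.0882
time_s: 2.3
eef_pos: [0.6445, -0.021, 0.258]
tool_rot: [[-0.978, -0.209, -0.001], [-0.209, 0.978, 0.002], [0.0, 0.002, -1.0]]
wrist_force: [-0.1, 0.4, 0.2]
width: 0.0881
t 2.3 tcp [ 0.6445 -0.021   0.258 ] w 0.0881 F [-0.1  0.4  0.2]
target tcp [ 0.6313 -0.0007  0.157 ] world d mm [ -13.2   20.3 -101. ]
shift in tool axes NOW mm [  8.7  22.4 101. ] | in target axes mm [-65.1  22.5  77.7]
rotvec tool deg [-0.16 44.97  0.69]
```

```bash
python3 -m inch '0 0.011 0 0 9 0.3;0 0.011 0 0 9 0.3;0 0 0 0 9 0;0 0 0 0 9 0;0 0 0 0 9 0;0 0 0 0 0 0'; python3 -c "
from h import *
go(far(.146,.066),toolR(225));print(manip.state()['q'])"
```

```text
time_s: 3.05
eef_pos: [0.6395, 0.0019, 0.2582]
tool_rot: [[-0.681, -0.178, -0.71], [-0.115, 0.984, -0.136], [0.723, -0.011, -0.69]]
wrist_force: [0.3, -0.2, -0.9]
width: 0.0877
t 3.05 tcp [0.6395 0.0019 0.2582] w 0.0877 F [ 0.3 -0.2 -0.9]
target tcp [ 0.6313 -0.0007  0.127 ] world d mm [  -8.2   -2.6 -131.1]
shift in tool axes NOW mm [-89.    0.4  96.7] | in target axes mm [-86.7  -0.9  98.8]
rotvec tool deg [ 0.34 -1.34 -1.24]
[-0.10588256  0.92758498  0.45790833 -0.36502449  2.51051262 -2.06151237]
```

```bash
python3 -m inch '-0.03 0 0.033 0 -1.3 -1.2;-0.03 0 0.033 0 0 0;-0.028 0 0.032 0 0 0;0 0 0 0 0 0'; python3 -c "
from h import *
go(far(.066,.066),toolR(225));print(manip.state()['q'])
im,d=grab('top','t1.png');im,d=grab('scene','s1.png')"
```

```text
time_s: 3.55
eef_pos: [0.6327, 0.0005, 0.1271]
tool_rot: [[-0.711, -0.184, -0.678], [-0.131, 0.983, -0.13], [0.691, -0.004, -0.723]]
wrist_force: [0.5, 0.6, 0.7]
width: 0.0885
t 3.55 tcp [6.327e-01 5.000e-04 1.271e-01] w 0.0885 F [0.5 0.6 0.7]
target tcp [ 0.5758 -0.0118  0.0704] world d mm [-56.9 -12.3 -56.6]
shift in tool axes NOW mm [ 3.  -1.4 81.1] | in target axes mm [ 1.1 -0.8 81.2]
rotvec tool deg [ 0.38  1.32 -0.68]
[-0.11156184  0.96813393  0.71750827 -0.25180001  2.18032556 -1.9322156 ]
```

View pics/s1.png

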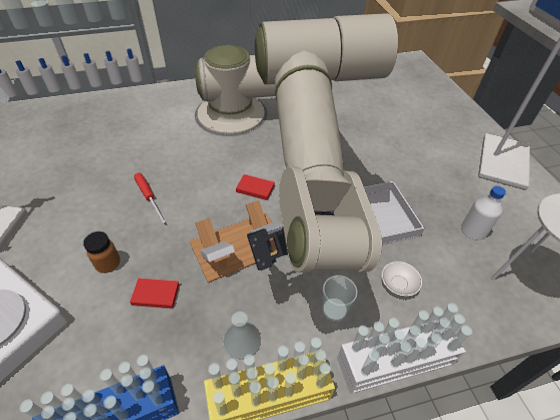

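```bash
python3 -m inch '0.001 -0.001 0.027 0 1.3 -0.7;0 0 0.027 0 0 0;0 0 0.026 0 0 0;0 0 0 0 0 0'; python3 -c "
from h import *
go(far(.066,.066),toolR(225))"
```

```text
time_s: 4.15
eef_pos: [0.5819, -0.012, 0.0828]
tool_rot: [[-0.714, -0.191, -0.673], [-0.135, 0.982, -0.135], [0.687, -0.005, -0.727]]
wrist_force: [-0.1, 0.4, 0.2]
width: 0.088
t 4.15 tcp [ 0.5819 -0.012   0.0828] w 0.088 F [-0.1  0.4  0.2]
target tcp [ 0.5758 -0.0118  0.0704] world d mm [ -6.1   0.2 -12.4]
shift in tool axes NOW mm [-4.2  1.4 13. ] | in target axes mm [-4.6  1.4 12.9]
rotvec tool deg [ 0.04  1.63 -0.46]
```

```bash
python3 -m inch '-0.004 0.001 0.013 0 1.6 -0.5;0 0 0 0 0 0'; python3 -c "
from h import *
go(far(.066,.066),toolR(225))"
```

```text
time_s: 4.4
eef_pos: [0.5775, -0.0122, 0.0727]
tool_rot: [[-0.697, -0.197, -0.69], [-0.139, 0.98, -0.139], [0.704, -0.001, -0.711]]
wrist_force: [0.6, -0.6, -0.2]
width: 0.0879
t 4.4 tcp [ 0.5775 -0.0122  0.0727] w 0.0879 F [ 0.6 -0.6 -0.2]
target tcp [ 0.5758 -0.0118  0.0704] world d mm [-1.7  0.4 -2.2]
shift in tool axes NOW mm [-0.4  0.7  2.7] | in target axes mm [-0.4  0.7  2.7]
rotvec tool deg [-0.05  0.29 -0.03]
```

Good. I'll close now.

```bash
python3 -m inch '0 0 0.002 0 0 0;0 0 0 0 0 0;0 0 0 0 0 0;0 0 0 0 0 0;0 0 0 0 0 0' 0.5 40; python3 -c "
from h import *
go(far(.066,.066,lift=.07),toolR(225))"
```

```text
time_s: 5.03
eef_pos: [0.5771, -0.0123, 0.0718]
tool_rot: [[-0.698, -0.197, -0.688], [-0.139, 0.98, -0.14], [0.702, -0.002, -0.712]]
wrist_force: [-0.1, -0.2, -0.1]
width: 0.0597
t 5.03 tcp [ 0.5771 -0.0123  0.0718] w 0.0597 F [-0.1 -0.2 -0.1]
target tcp [ 0.5758 -0.0118  0.1404] world d mm [-1.3  0.5 68.6]
shift in tool axes NOW mm [ 49.    0.7 -48. ] | in target axes mm [ 49.4   0.8 -47.7]
rotvec tool deg [-0.09  0.41 -0.05]
```

```bash
python3 -m inch '0.021 0 -0.021 0 0 0;0.021 0 -0.021 0 0 0;0.021 0 -0.021 0 0 0;0 0 0 0 0 0'; python3 -m inch '0 0 0 0 -9 0;0 0 0 0 -9 0;0 0 0 0 -9 0;0 0 0 0 -9 0;0 0 0 0 -9 0;0 0 0 0 0 0'; python3 -c "
from h import *
go(near(.066,.066,lift=.07),toolR(270))"
```

```text
time_s: 5.52
eef_pos: [0.5765, -0.0123, 0.1616]
tool_rot: [[-0.698, -0.197, -0.688], [-0.14, 0.98, -0.139], [0.702, -0.001, -0.712]]
wrist_force: [-0.6, 0.5, -2.4]
width: 0.0597
time_s: 6.28
eef_pos: [0.5739, -0.0114, 0.1512]
tool_rot: [[-0.981, -0.194, 0.015], [-0.194, 0.981, 0.008], [-0.017, 0.005, -1.0]]
wrist_force: [-0.6, -0.3, -1.9]
width: 0.0597
t 6.28 tcp [ 0.5739 -0.0114  0.1512] w 0.0597 F [-0.6 -0.3 -1.9]
target tcp [ 0.4933 -0.0284  0.1413] world d mm [-80.6 -17.   -9.8]
shift in tool axes NOW mm [82.5 -1.1  8.4] | in target axes mm [82.3 -0.8  9.8]
rotvec tool deg [ 0.3   0.96 -0.17]
```

```bash
python3 -m inch '0.028 0 -0.02 0 0 0;0.028 0 0 0 0 0;0.027 0 0 0 0 0;0 0 0 0 -9 0;0 0 0 0 -9 0;0 0 0 0 -9 0;0 0 0 0 -9 0;0 0 0 0 -9 0;0 0 0 0 0 0'; python3 -c "
from h import *
go(near(.066,.066,lift=.07),toolR(315));print(manip.state()['q'])"
```

```text
time_s: 7.4
eef_pos: [0.5075, -0.0104, 0.1924]
tool_rot: [[-0.751, -0.186, 0.634], [-0.124, 0.982, 0.141], [-0.649, 0.028, -0.761]]
wrist_force: [0.0, -1.3, -2.5]
width: 0.0596
t 7.4 tcp [ 0.5075 -0.0104  0.1924] w 0.0596 F [ 0.  -1.3 -2.5]
target tcp [ 0.4912 -0.0288  0.1404] world d mm [-16.3 -18.3 -52. ]
shift in tool axes NOW mm [ 48.2 -16.4  26.6] | in target axes mm [ 50.6 -14.8  22.9]
rotvec tool deg [ 0.74 -4.53 -1.56]
[-0.44441237  0.2260403   1.96473988  0.89327154  0.53926966 -2.88219638]
```

```bash
python3 -m inch '0 0 0 0 9 0;0 0 0 0 9 0;0 0 0 0 9 0;0 0 0 0 9 0;0 0 0 0 5 0;0 0 0 0 0 0'; python3 -c "
from h import *
go(far(.066,.066,lift=.09),toolR(270));print(manip.state()['q'])"
```

```text
time_s: 8.15
eef_pos: [0.507, -0.0132, 0.185]
tool_rot: [[-0.979, -0.2, -0.027], [-0.201, 0.979, 0.019], [0.022, 0.024, -0.999]]
wrist_force: [0.2, 0.7, -2.8]
width: 0.0599
t 8.15 tcp [ 0.507  -0.0132  0.185 ] w 0.0599 F [ 0.2  0.7 -2.8]
target tcp [ 0.5737 -0.0122  0.1613] world d mm [ 66.7   1.  -23.7]
shift in tool axes NOW mm [-66.1 -12.9  21.9] | in target axes mm [-65.6 -12.1  23.7]
rotvec tool deg [ 1.38 -1.29  0.22]
[-0.26516057  0.38862723  1.5224921   0.01199295  1.26142251 -2.04170803]
```

```bash
python3 -m inch '-0.033 -0.006 0.006 1.4 0 0;-0.033 -0.006 0.006 0 0 0;0 0 0 0 9 0;0 0 0 0 9 0;0 0 0 0 9 0;0 0 0 0 9 0;0 0 0 0 8 0;0 0 0 0 0 0'; python3 -c "
from h import *
go(far(.066,.066,lift=.003),toolR(225));print(manip.state()['q'])"
```

```text
time_s: 9.15
eef_pos: [0.574, -0.0165, 0.1646]
tool_rot: [[-0.666, -0.203, -0.717], [-0.133, 0.979, -0.153], [0.734, -0.007, -0.68]]
wrist_force: [-0.0, 1.0, -2.3]
width: 0.0599
t 9.15 tcp [ 0.574  -0.0165  0.1646] w 0.0599 F [-0.   1.  -2.3]
target tcp [ 0.5758 -0.0118  0.0734] world d mm [  1.8   4.7 -91.1]
shift in tool axes NOW mm [-68.6   4.8  59.9] | in target axes mm [-66.3   4.2  62.6]
rotvec tool deg [-0.52 -2.18 -0.02]
[-0.13488769  0.84767849  0.90864404 -0.30259006  2.1567782  -1.97264355]
```

```bash
python3 -m inch '-0.022 0.004 0.02 0 -2 0;-0.022 0 0.02 0 0 0;-0.022 0 0.02 0 0 0;0 0 0 0 0 0'; python3 -c "
from h import *
go([.5771,-.0123,.0725],toolR(225),ahead=0)"
```

```text
time_s: 9.65
eef_pos: [0.5773, -0.0143, 0.0744]
tool_rot: [[-0.705, -0.203, -0.68], [-0.139, 0.979, -0.148], [0.696, -0.009, -0.718]]
wrist_force: [-0.0, -1.1, -1.5]
width: 0.0595
t 9.65 tcp [ 0.5773 -0.0143  0.0744] w 0.0595 F [-0.  -1.1 -1.5]
target tcp [ 0.5771 -0.0123  0.0725] world d mm [-0.2  2.  -1.9]
shift in tool axes NOW mm [-1.4  2.   1.2] | in target axes mm [-1.5  2.   1.2]
rotvec tool deg [-0.63  0.91 -0.14]
```

Next I'll release, back out, and flip the wrist by 180° in the air (q6 from about -2 to +1.1).

```bash
python3 -m inch '0 0 0 0 0 0;0 0 0 0 0 0;0 0 0 0 0 0;0 0 0 0 0 0;0 0 -0.03 0 0 0;0 0 -0.04 0 0 0;0.02 0 -0.04 0 0 0;0.02 0 -0.04 0 0 0;0 0 0 0 0 0' 1; python3 -m inch '0 0 0 0 0 10;0 0 0 0 0 10;0 0 0 0 0 10;0 0 0 0 0 10;0 0 0 0 0 10;0 0 0 0 0 10;0 0 0 0 0 10;0 0 0 0 0 10;0 0 0 0 0 10;0 0 0 0 0 10;0 0 0 0 0 10;0 0 0 0 0 10'; python3 -c "
from h import *
F=np.diag([-1,-1,1])
go(far(.146,.066),toolR(225)@F);print(manip.state()['q'])"
```

```text
time_s: 10.78
eef_pos: [0.6521, 0.0025, 0.218]
tool_rot: [[-0.709, -0.202, -0.675], [-0.139, 0.979, -0.147], [0.691, -0.011, -0.723]]
wrist_force: [0.2, 0.0, -0.5]
width: 0.0881
time_s: 12.28
eef_pos: [0.6478, 0.0019, 0.2038]
tool_rot: [[0.219, 0.688, -0.692], [0.891, -0.43, -0.146], [-0.398, -0.585, -0.707]]
wrist_force: [0.2, -0.1, 0.4]
width: 0.088
t 12.28 tcp [0.6478 0.0019 0.2038] w 0.088 F [ 0.2 -0.1  0.4]
target tcp [ 0.6313 -0.0007  0.127 ] world d mm [-16.5  -2.6 -76.8]
shift in tool axes NOW mm [24.6 34.7 66.1] | in target axes mm [42.5 -0.7 66.1]
rotvec tool deg [ 0.35  0.19 56.16]
[-0.10262775  0.95892819  0.5287495  -0.32122366  2.38889421  0.13625569]
```

```bash
python3 -m inch '0 0 0 0 0 10;0 0 0 0 0 10;0 0 0 0 0 10;0 0 0 0 0 10;0 0 0 0 0 10;0 0 0 0 0 6;0.02 0 0.022 0 0 0;0.02 0 0.022 0 0 0;0 0 0.022 0 0 0;0 0 0 0 0 0'
python3 - <<'E'
from h import *
F=np.diag([-1,-1,1])
go(far(.066,.066),toolR(225)@F)
im,d=grab('top','t2.png')
gray=(im.max(2).astype(int)-im.min(2)<25)&(im.min(2)>95)
P,u,v=pts('top',d,gray); Q=w2s(P)
for sg in (1,-1):
    s=(abs(Q[:,1]-sg*65e-3)<.05)&(abs(Q[:,0]-.03)<.06)&(P[:,2]>.025)&(P[:,2]<.11);q=Q[s]
    print(s.sum(),np.percentile(q,[1,50,99],axis=0).round(4).tolist())
E
```

```text
time_s: 13.52
eef_pos: [0.6239, -0.0037, 0.1156]
tool_rot: [[0.686, 0.179, -0.706], [0.109, -0.984, -0.144], [-0.72, 0.022, -0.694]]
wrist_force: [1.1, -0.2, -0.3]
width: 0.0879
t 13.53 tcp [ 0.6239 -0.0037  0.1156] w 0.0879 F [ 1.1 -0.2 -0.3]
target tcp [ 0.5758 -0.0118  0.0704] world d mm [-48.1  -8.1 -45.1]
shift in tool axes NOW mm [-1.4 -1.6 66.4] | in target axes mm [-2.6 -1.5 66.4]
rotvec tool deg [ 0.13  1.06 -1.62]
255 [[-0.0111, 0.0336, 0.0264], [0.0227, 0.043, 0.0616], [0.0635, 0.0547, 0.0941]]
866 [[-0.0105, -0.0935, 0.0281], [0.0263, -0.0637, 0.0641], [0.0634, -0.0344, 0.093]]
```

View pics/t2.png

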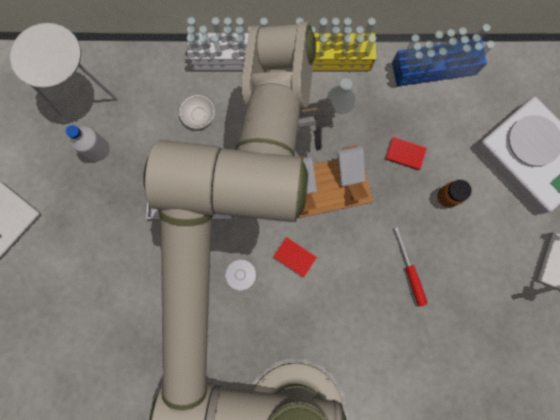

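```bash
python3 -m inch '-0.001 0.001 0.025 0 1 -1.6;0 0 0.025 0 0 0;0 0 0.022 0 0 0;0 0 0 0 0 0'
python3 - <<'E'
from h import *
F=np.diag([-1,-1,1])
go(far(.066,.0635),toolR(225)@F)
E
```

```text
time_s: 14.08
eef_pos: [0.5754, -0.0151, 0.0671]
tool_rot: [[0.698, 0.199, -0.687], [0.139, -0.98, -0.143], [-0.702, 0.004, -0.712]]
wrist_force: [0.5, 0.3, -0.3]
width: 0.0884
t 14.07 tcp [ 0.5754 -0.0151  0.0671] w 0.0884 F [ 0.5  0.3 -0.3]
target tcp [ 0.5763 -0.0143  0.0704] world d mm [0.9 0.9 3.3]
shift in tool axes NOW mm [-1.6 -0.7 -3.1] | in target axes mm [-1.6 -0.7 -3.1]
rotvec tool deg [ 0.26 -0.41 -0.04]
```

```bash
python3 -m inch '-0.002 -0.001 -0.002 0 0 0;0 0 0 0 0 0;0 0 0 0 0 0;0 0 0 0 0 0;0 0 0 0 0 0' 0.5 40; python3 -m inch '-0.024 0 -0.024 0 0 0;-0.024 0 -0.024 0 0 0;-0.024 0 -0.024 0 0 0;0 0 0 0 9 0;0 0 0 0 9 0;0 0 0 0 9 0;0 0 0 0 9 0;0 0 0 0 9 0;0 0 0 0 0 0'
python3 - <<'E'
from h import *
F=np.diag([-1,-1,1])
go(near(.066,.0635,lift=.09),toolR(270)@F);print(manip.state()['q'])
E
```

```text
time_s: 14.7
eef_pos: [0.5776, -0.0139, 0.0721]
tool_rot: [[0.702, 0.2, -0.684], [0.139, -0.98, -0.144], [-0.699, 0.006, -0.715]]
wrist_force: [-0.8, -0.3, -0.6]
width: 0.0593
time_s: 15.82
eef_pos: [0.5765, -0.0128, 0.1748]
tool_rot: [[0.979, 0.199, 0.034], [0.199, -0.98, 0.003], [0.034, 0.004, -0.999]]
wrist_force: [0.3, -0.2, -2.6]
width: 0.0602
t 15.82 tcp [ 0.5765 -0.0128  0.1748] w 0.0602 F [ 0.3 -0.2 -2.6]
target tcp [ 0.4938 -0.0308  0.1613] world d mm [-82.7 -18.  -13.4]
shift in tool axes NOW mm [-85.1   1.1  10.6] | in target axes mm [-84.7   1.4  13.4]
rotvec tool deg [ 0.21 -1.93  0.14]
[-0.23176826  0.48806041  1.38180032  0.01136064  1.23966746  1.13497909]
```

```bash
python3 -m inch '-0.028 0 0 0 0 0;-0.028 0 0 0 0 0;-0.028 0 0 0 0 0;0 0 0 0 9 0;0 0 0 0 9 0;0 0 0 0 9 0;0 0 0 0 9 0;0 0 0 0 7 0;0 0 0 0 0 0'
python3 - <<'E'
from h import *
F=np.diag([-1,-1,1])
p=w2s([.5776,-.0139,.0721]);print(p); p[0]*=-1
go(s2w(p)+[0,0,.003],toolR(315)@F,0);print(manip.state()['q'])
E
```

```text
time_s: 16.95
eef_pos: [0.4978, -0.0253, 0.1701]
tool_rot: [[0.743, 0.225, 0.631], [0.16, -0.974, 0.16], [0.65, -0.018, -0.759]]
wrist_force: [0.3, -0.4, -2.7]
width: 0.0595
[0.0444844  0.06358898 0.0721    ]
t 16.95 tcp [ 0.4978 -0.0253  0.1701] w 0.0595 F [ 0.3 -0.4 -2.7]
target tcp [ 0.4904 -0.0314  0.0751] world d mm [ -7.4  -6.2 -95. ]
shift in tool axes NOW mm [-68.3   6.   66.4] | in target axes mm [-73.2   4.6  61.1]
rotvec tool deg [-1.88  4.44  0.53]
[-0.50569454  0.26166185  2.01354908  1.02327385  0.54859015  0.02866381]
```

```bash
python3 -m inch '-0.012 0.006 0.006 -1.9 4.4 0.5;-0.02 0 0.018 0 0 0;-0.02 0 0.018 0 0 0;0 0 0 0 0 0'
python3 - <<'E'
from h import *
F=np.diag([-1,-1,1])
go([.4904,-.0314,.0751],toolR(315)@F,0);print(manip.state()['q'])
E
```

```text
time_s: 17.45
eef_pos: [0.4974, -0.029, 0.1066]
tool_rot: [[0.698, 0.218, 0.682], [0.149, -0.976, 0.16], [0.701, -0.01, -0.714]]
wrist_force: [-1.4, 0.3, -1.7]
width: 0.0599
t 17.45 tcp [ 0.4974 -0.029   0.1066] w 0.0599 F [-1.4  0.3 -1.7]
target tcp [ 0.4904 -0.0314  0.0751] world d mm [ -7.   -2.4 -31.5]
shift in tool axes NOW mm [-27.3   1.1  17.3] | in target axes mm [-27.5   1.   17.1]
rotvec tool deg [-1.29  0.53  0.49]
[-0.53350629  0.4256009   2.13659733  1.63825901  0.50712973 -0.66234928]
```

```bash
python3 -m inch '-0.014 0.001 0.009 -1.3 0.5 0.5;-0.013 0 0.008 0 0 0;0 0 0 0 0 0'
python3 - <<'E'
from h import *
F=np.diag([-1,-1,1])
go([.4904,-.0314,.0751],toolR(315)@F,0);print(manip.state()['q'])
grab('scene','s3.png')
E
```

```text
time_s: 17.82
eef_pos: [0.4949, -0.0305, 0.0784]
tool_rot: [[0.687, 0.203, 0.698], [0.141, -0.979, 0.147], [0.713, -0.002, -0.701]]
wrist_force: [-3.6, -1.1, -1.1]
width: 0.0597
t 17.82 tcp [ 0.4949 -0.0305  0.0784] w 0.0597 F [-3.6 -1.1 -1.1]
target tcp [ 0.4904 -0.0314  0.0751] world d mm [-4.5 -0.9 -3.3]
shift in tool axes NOW mm [-5.6 -0.  -1. ] | in target axes mm [-5.6 -0.  -0.9]
rotvec tool deg [-0.36 -0.46  0.16]
[-0.53896148  0.50888811  2.18406052  1.9041285   0.53746041 -0.95475525]
```

View pics/s3.png

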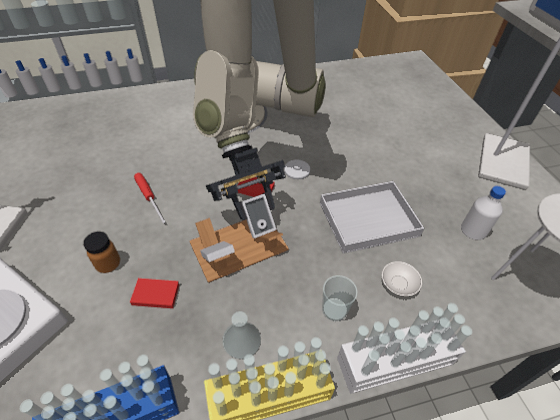

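The held plate, at scene (262,215), shows one light boss near its lower end (262,224). I'll nudge it into place and release.

```bash
python3 -m inch '-0.005 0 -0.001 0 0 0;0 0 0 0 0 0' ; python3 -m inch '0 0 0 0 0 0;0 0 0 0 0 0;0 0 0 0 0 0;0 0 0 0 0 0;0 0 -0.03 0 0 0;0 0 -0.04 0 0 0;-0.02 0 -0.03 0 0 0;-0.03 0 -0.03 0 0 0;0 0 0 0 0 0' 1
python3 - <<'E'
from h import *
im,d=grab('scene','s4.png'); print(manip.state()['q'])
cv2.imwrite('pics/s4c.png',cv2.resize(im[160:300,160:320],None,fx=5,fy=5,interpolation=cv2.INTER_CUBIC)[:600])
E
```

```text
time_s: 18.12
eef_pos: [0.4927, -0.031, 0.0774]
tool_rot: [[0.683, 0.207, 0.7], [0.143, -0.978, 0.15], [0.716, -0.002, -0.698]]
wrist_force: [0.0, 0.4, -2.1]
width: 0.0597
time_s: 19.25
eef_pos: [0.3657, -0.0589, 0.1346]
tool_rot: [[0.68, 0.207, 0.703], [0.144, -0.978, 0.149], [0.719, -0.0, -0.695]]
wrist_force: [1.2, -0.1, 0.1]
width: 0.0879
[-0.96906677  0.23527368  2.43348949  1.46256139  0.73224602 -0.89062238]
```

View pics/s4c.png

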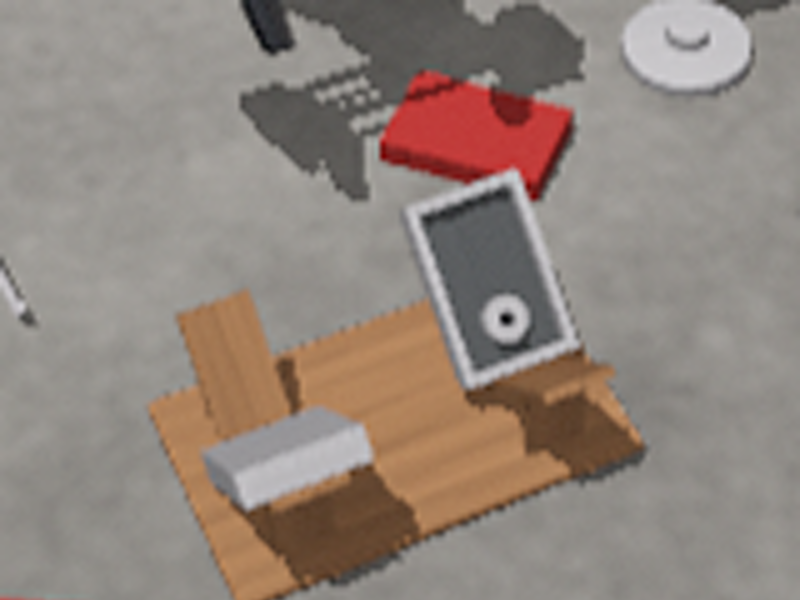

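Plate A, at scene (262,215) in the +y cradle, has one boss, so it is the faulty one. It lies flush on the near wall. Now plate B, using the flipped tool.

```bash
python3 -m inch '0.045 0 0 0 0 0;0.045 0 0 0 0 0;0.045 0 0 0 0 0;0 0 0 0 -9 0;0 0 0 0 -9 0;0 0 0 0 -9 0;0 0 0 0 -9 0;0 0 0 0 -9 0;0 0 0 0 0 0'
python3 - <<'E'
from h import *
F=np.diag([-1,-1,1])
go(far(.146,-.0637,lift=.1),toolR(270)@F);print(manip.state()['q'])
E
```

```text
time_s: 20.42
eef_pos: [0.4589, -0.0279, 0.2242]
tool_rot: [[0.97, 0.237, 0.059], [0.236, -0.972, 0.021], [0.063, -0.006, -0.998]]
wrist_force: [-0.4, 0.8, -0.5]
width: 0.0882
t 20.43 tcp [ 0.4589 -0.0279  0.2242] w 0.0882 F [-0.4  0.8 -0.5]
target tcp [ 0.6547 -0.1283  0.2279] world d mm [ 195.8 -100.3    3.7]
shift in tool axes NOW mm [166.5 143.8   5.8] | in target axes mm [172.2 136.9  -3.7]
rotvec tool deg [-0.43 -3.58  2.33]
[-0.33948187  0.23518737  1.63093258  0.04188512  1.22660363  0.97935142]
```

```bash
python3 -m inch '0.042 0.035 -0.005 0 0 2.3;0.043 0.034 0 0 0 0;0.043 0.034 0 0 0 0;0.043 0.034 0 0 0 0;0 0 0 0 -10 0;0 0 0 0 -10 0;0 0 0 0 -10 0;0 0 0 0 -10 0;0 0 0 0 -9 0;0 0 0 0 0 0'
python3 - <<'E'
from h import *
F=np.diag([-1,-1,1])
go(far(.146,-.0637),toolR(225)@F);print(manip.state()['q'])
E
```

```text
time_s: 21.68
eef_pos: [0.6618, -0.1183, 0.2334]
tool_rot: [[0.684, 0.224, -0.694], [0.178, -0.974, -0.139], [-0.707, -0.029, -0.707]]
wrist_force: [-0.6, 0.7, -0.9]
width: 0.0882
t 21.68 tcp [ 0.6618 -0.1183  0.2334] w 0.0882 F [-0.6  0.7 -0.9]
target tcp [ 0.6568 -0.1278  0.127 ] world d mm [  -5.1   -9.6 -106.4]
shift in tool axes NOW mm [70.1 11.2 80. ] | in target axes mm [70.4  8.4 80.1]
rotvec tool deg [-0.02  0.05  2.31]
[-0.24816535  0.99875358  0.35840625 -0.50255205  2.45564589  0.80248978]
```

```bash
python3 -m inch '0.024 0.009 0.027 0 0 2.3;0.024 0 0.027 0 0 0;0.023 0 0.026 0 0 0;0 0 0 0 0 0'
python3 - <<'E'
from h import *
F=np.diag([-1,-1,1])
go(far(.066,-.0637),toolR(225)@F);print(manip.state()['q'])
E
```

```text
time_s: 22.18
eef_pos: [0.6587, -0.1262, 0.1263]
tool_rot: [[0.712, 0.2, -0.673], [0.148, -0.98, -0.135], [-0.687, -0.004, -0.727]]
wrist_force: [0.3, -0.0, 0.3]
width: 0.0879
t 22.18 tcp [ 0.6587 -0.1262  0.1263] w 0.0879 F [ 0.3 -0.   0.3]
target tcp [ 0.6013 -0.139   0.0704] world d mm [-57.4 -12.7 -55.8]
shift in tool axes NOW mm [-4.4  1.2 80.9] | in target axes mm [-2.1  1.2 81. ]
rotvec tool deg [ 0.   -1.62  0.3 ]
[-0.26111648  1.03401944  0.56456469 -0.38848043  2.20832886  0.98163852]
```

```bash
python3 -m inch '-0.002 0.001 0.028 0 -1.6 0;0 0 0.028 0 0 0;0 0 0.027 0 0 0;0 0 0 0 0 0'
python3 - <<'E'
from h import *
F=np.diag([-1,-1,1])
go(far(.066,-.0637),toolR(225)@F)
E
```

```text
time_s: 22.68
eef_pos: [0.6022, -0.1389, 0.0759]
tool_rot: [[0.711, 0.2, -0.674], [0.145, -0.98, -0.138], [-0.688, -0.0, -0.726]]
wrist_force: [0.1, 0.0, -0.8]
width: 0.0882
t 22.68 tcp [ 0.6022 -0.1389  0.0759] w 0.0882 F [ 0.1  0.  -0.8]
target tcp [ 0.6013 -0.139   0.0704] world d mm [-0.9 -0.1 -5.5]
shift in tool axes NOW mm [ 3.1 -0.1  4.6] | in target axes mm [ 3.3 -0.1  4.5]
rotvec tool deg [ 0.14 -1.52  0.15]
```

```bash
python3 -m inch '0.004 0 0.006 0 -1.7 0;0 0 0 0 0 0;0 0 0 0 0 0' 1;python3 -m inch '0 0 0 0 0 0;0 0 0 0 0 0;0 0 0 0 0 0;0 0 0 0 0 0' 0.5 40
python3 - <<'E'
from h import *
F=np.diag([-1,-1,1])
go(far(.066,-.0637),toolR(225)@F);print(w2s(manip.state()['eef_pos']))
E
```

```text
time_s: 23.05
eef_pos: [0.6036, -0.139, 0.072]
tool_rot: [[0.696, 0.201, -0.69], [0.141, -0.98, -0.144], [-0.704, 0.003, -0.71]]
wrist_force: [-0.7, -0.3, -0.2]
width: 0.088
time_s: 23.55
eef_pos: [0.6041, -0.1388, 0.0723]
tool_rot: [[0.696, 0.201, -0.689], [0.141, -0.98, -0.144], [-0.704, 0.003, -0.711]]
wrist_force: [-0.4, 0.5, 0.2]
width: 0.0595
t 23.55 tcp [ 0.6041 -0.1388  0.0723] w 0.0595 F [-0.4  0.5  0.2]
target tcp [ 0.6013 -0.139   0.0704] world d mm [-2.8 -0.2 -1.8]
shift in tool axes NOW mm [-0.7 -0.4  3.2] | in target axes mm [-0.7 -0.4  3.2]
rotvec tool deg [ 0.3  -0.28  0.06]
[ 0.04588296 -0.06405137  0.0722553 ]
```

```bash
python3 -m inch '-0.025 0 -0.025 0 0 0;-0.025 0 -0.025 0 0 0;-0.025 0 -0.025 0 0 0;0 0 0 0 9 0;0 0 0 0 9 0;0 0 0 0 9 0;0 0 0 0 9 0;0 0 0 0 9 0;-0.02 0 0 0 0 0;-0.02 0 0 0 0 0;-0.02 0 0 0 0 0;0 0 0 0 0 0'
python3 - <<'E'
from h import *
F=np.diag([-1,-1,1])
go(s2w([-.0459,-.0640,.175]),toolR(270)@F,0);print(manip.state()['q'])
E
```

```text
time_s: 25.05
eef_pos: [0.5418, -0.1503, 0.177]
tool_rot: [[0.98, 0.199, 0.026], [0.199, -0.98, 0.005], [0.027, 0.0, -1.0]]
wrist_force: [-0.1, -0.1, -1.2]
width: 0.0597
t 25.05 tcp [ 0.5418 -0.1503  0.177 ] w 0.0597 F [-0.1 -0.1 -1.2]
target tcp [ 0.5141 -0.1568  0.175 ] world d mm [-27.7  -6.5  -2. ]
shift in tool axes NOW mm [-28.5   0.9   1.3] | in target axes mm [-28.4   1.    2. ]
rotvec tool deg [ 0.02 -1.54  0.11]
[-0.48805802  0.46607377  1.41395714  0.0177349   1.24062085  0.87712671]
```

```bash
python3 -m inch '-0.028 0 0 0 0 0;0 0 0 0 9 0;0 0 0 0 9 0;0 0 0 0 9 0;0 0 0 0 9 0;0 0 0 0 9 0;0 0 0 0 0 0'
python3 - <<'E'
from h import *
F=np.diag([-1,-1,1])
go(s2w([-.0459,-.0640,.0743]),toolR(315)@F,0);print(manip.state()['q'])
E
```

```text
time_s: 25.92
eef_pos: [0.5181, -0.1548, 0.1763]
tool_rot: [[0.691, 0.206, 0.693], [0.144, -0.979, 0.148], [0.709, -0.002, -0.705]]
wrist_force: [0.8, 0.3, -1.3]
width: 0.0597
t 25.93 tcp [ 0.5181 -0.1548  0.1763] w 0.0597 F [ 0.8  0.3 -1.3]
target tcp [ 0.5141 -0.1568  0.0743] world d mm [  -4.   -2. -102.]
shift in tool axes NOW mm [-75.3   1.4  68.8] | in target axes mm [-75.2   1.2  69. ]
rotvec tool deg [-0.47 -0.14  0.27]
[-0.77563899  0.33986937  1.90456209  1.09168507  0.72851948 -0.20475759]
```

```bash
python3 -m inch '-0.021 0.001 0.019 0 0 0;-0.021 0 0.019 0 0 0;-0.021 0 0.019 0 0 0;0 0 0 0 0 0'
python3 - <<'E'
from h import *
F=np.diag([-1,-1,1])
go(s2w([-.0459,-.0640,.0743]),toolR(315)@F,0);print(manip.state()['q'])
E
```

```text
time_s: 26.42
eef_pos: [0.5179, -0.1572, 0.0907]
tool_rot: [[0.694, 0.212, 0.688], [0.15, -0.977, 0.15], [0.705, -0.001, -0.71]]
wrist_force: [0.5, -0.1, -1.2]
width: 0.0598
t 26.43 tcp [ 0.5179 -0.1572  0.0907] w 0.0598 F [ 0.5 -0.1 -1.2]
target tcp [ 0.5141 -0.1568  0.0743] world d mm [ -3.8   0.4 -16.4]
shift in tool axes NOW mm [-14.1  -1.2   9. ] | in target axes mm [-14.2  -1.2   9. ]
rotvec tool deg [-0.66  0.2   0.58]
[-0.7793242   0.51974598  1.98878324  1.38684305  0.64425375 -0.59829777]
```

```bash
python3 -m inch '-0.015 -0.001 0.009 -0.6 0 0.5;0 0 0 0 0 0'
python3 - <<'E'
from h import *
F=np.diag([-1,-1,1])
go(s2w([-.0459,-.0640,.0733]),toolR(315)@F,0)
E
```

```text
time_s: 26.68
eef_pos: [0.5158, -0.1575, 0.0759]
tool_rot: [[0.694, 0.201, 0.692], [0.144, -0.98, 0.14], [0.706, 0.002, -0.708]]
wrist_force: [-0.4, 1.0, -1.7]
width: 0.0599
t 26.68 tcp [ 0.5158 -0.1575  0.0759] w 0.0599 F [-0.4  1.  -1.7]
target tcp [ 0.5141 -0.1568  0.0733] world d mm [-1.7  0.7 -2.6]
shift in tool axes NOW mm [-2.9 -1.   0.8] | in target axes mm [-2.9 -1.   0.8]
rotvec tool deg [-0.09  0.11  0.27]
```

```bash
python3 -m inch '-0.003 0 0.001 0 0 0;0 0 0 0 0 0' ; python3 -m inch '0 0 0 0 0 0;0 0 0 0 0 0;0 0 0 0 0 0;0 0 0 0 0 0;0 0 -0.035 0 0 0;0 0 -0.035 0 0 0;0.04 0 -0.01 0 0 0;0.04 0 0 0 0 0;0.04 0 0 0 0 0;0 0 0 0 0 0' 1
python3 - <<'E'
from h import *
im,d=grab('scene','s5.png'); print(manip.state()['q'])
np.save('s5.npy',d)
cv2.imwrite('pics/s5c.png',cv2.resize(im[160:280,160:320],None,fx=5,fy=5,interpolation=cv2.INTER_CUBIC))
cal=0
for sg in (1,-1):
    P,u,v=pts('scene',d);Q=w2s(P)
    s=(abs(Q[:,1]-sg*65e-3)<.029)&(Q[:,0]<-.002)&(Q[:,0]>-.09)&(P[:,2]>.03)&(P[:,2]<.11)
    q=Q[s];cc=np.median(q,0);nn=np.linalg.svd(q-cc)[2][2];print(s.sum(),nn.round(3),np.percentile(q,[1,50,99],axis=0).round(3).tolist())
    s=(abs(Q[:,1]-sg*65e-3)<.045)&(Q[:,0]<0)&(Q[:,0]>-.09)&(P[:,2]>.03)&(P[:,2]<.11);print('y',np.percentile(Q[s,1],[1,50,99]).round(4))
E
```

```text
time_s: 26.92
eef_pos: [0.5153, -0.158, 0.0748]
tool_rot: [[0.692, 0.203, 0.692], [0.147, -0.979, 0.14], [0.706, 0.004, -0.708]]
wrist_force: [0.6, -0.7, -2.4]
width: 0.0593
time_s: 28.18
eef_pos: [0.543, -0.1523, 0.221]
tool_rot: [[0.693, 0.2, 0.692], [0.144, -0.98, 0.139], [0.706, 0.004, -0.708]]
wrist_force: [-0.1, -0.1, 0.4]
width: 0.0882
[-0.72579978  0.29397994  1.7937909   0.94426374  0.76855757  0.03098945]
747 [ 0.673 -0.011  0.739] [[-0.059, 0.037, 0.032], [-0.032, 0.066, 0.061], [-0.002, 0.093, 0.093]]
y [0.0335 0.0632 0.0932]
850 [0.722 0.002 0.692] [[-0.058, -0.093, 0.031], [-0.032, -0.065, 0.06], [-0.002, -0.037, 0.093]]
y [-0.0951 -0.0657 -0.0356]
```

View pics/s5c.png

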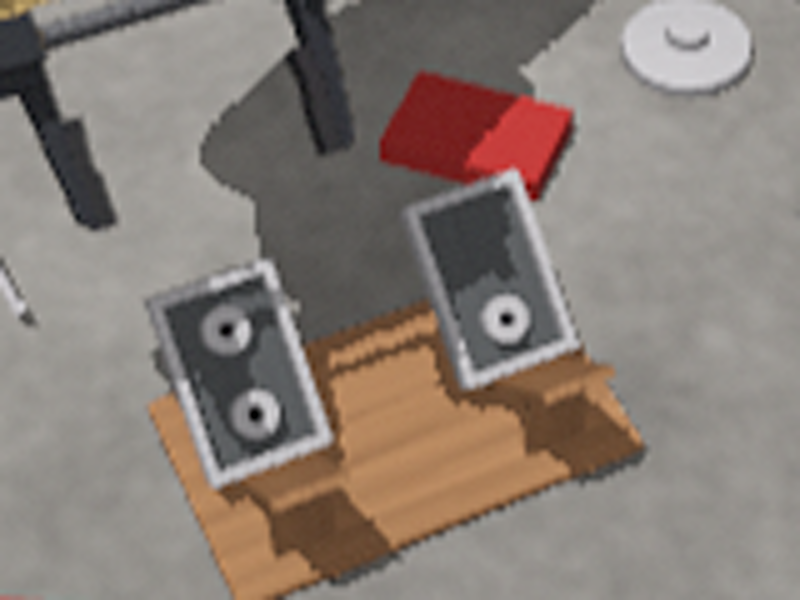

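Both plates are turned over. The left one (crop 240,370; -y cradle) has two bosses and is the sound one. The right one (crop 490,280) has one boss and is faulty. Next I'll pick the faulty plate.

Run:
```python
from h import *
F=np.diag([-1,-1,1])
go(near(.046,.0635,lift=.15),toolR(270)@F,.011)
go(near(.046,.0635),toolR(245)@F,.011+.08)
d=np.load('top0.npy');P,u,v=pts('top',d)
s=(abs(P[:,0]-.55)<.12)&(abs(P[:,1]-.267)<.14)&(P[:,2]>.028)&(P[:,2]<.042)
r=cv2.minAreaRect(P[s,:2].astype(np.float32));print(s.sum(),r)
```

```text
t 28.23 tcp [ 0.5419 -0.1521  0.2194] w 0.0884 F [-0.5  0.5 -0.8]
target tcp [ 0.5077 -0.028   0.2152] world d mm [-34.2 124.1  -4.2]
shift in tool axes NOW mm [  -9.1 -128.4   -3.3] | in target axes mm [  -9.2 -128.4    4.2]
rotvec tool deg [-1.00e-02 -4.48e+01  1.90e-01]
t 28.23 tcp [ 0.5419 -0.1521  0.2194] w 0.0884 F [-0.5  0.5 -0.8]
target tcp [ 0.5454 -0.0205  0.1367] world d mm [  3.5 131.6 -82.7]
shift in tool axes NOW mm [ -37.1 -128.4   79.5] | in target axes mm [  61.5 -128.4   62.6]
rotvec tool deg [ 3.00e-02 -6.98e+01  2.00e-01]
582 ((0.5442838668823242, 0.26103872060775757), (0.16938620805740356, 0.21032775938510895), 0.056398436427116394)
```

```bash
python3 -m inch '0 -0.032 0 0 -10 0;0 -0.032 0 0 -10 0;0 -0.032 0 0 -10 0;0 -0.032 0 0 -10 0;0 0 0 0 -10 0;0 0 0 0 -10 0;0 0 0 0 -10 0;0 0 0 0 0 0'
python3 - <<'E'
from h import *
F=np.diag([-1,-1,1])
go(near(.046,.0635),toolR(245)@F,.011+.08);print(manip.state()['q'])
E
```

```text
time_s: 29.22
eef_pos: [0.5066, -0.0335, 0.2062]
tool_rot: [[0.881, 0.206, -0.427], [0.199, -0.978, -0.062], [-0.43, -0.031, -0.902]]
wrist_force: [-0.6, 0.1, -0.3]
width: 0.0885
t 29.23 tcp [ 0.5066 -0.0335  0.2062] w 0.0885 F [-0.6  0.1 -0.3]
target tcp [ 0.5454 -0.0205  0.1367] world d mm [ 38.8  13.  -69.6]
shift in tool axes NOW mm [66.6 -2.6 45.4] | in target axes mm [66.2 -5.1 45.9]
rotvec tool deg [-1.35  0.49  1.24]
[-0.22782632  0.53610884  1.26330569 -0.15999443  1.75856963  1.13171804]
```

```bash
python3 -m inch '0.033 -0.002 0 -1.3 0.5 1.2;0.033 -0.002 0 0 0 0;0 0 0.022 0 0 0;0 0 0.023 0 0 0;0 0 0 0 0 0'
python3 - <<'E'
from h import *
F=np.diag([-1,-1,1])
go(near(.046,.0635),toolR(245)@F,.011);print(manip.state()['q'])
E
```

```text
time_s: 29.85
eef_pos: [0.5421, -0.0222, 0.1323]
tool_rot: [[0.891, 0.196, -0.41], [0.184, -0.98, -0.069], [-0.416, -0.014, -0.909]]
wrist_force: [-0.1, -0.0, -0.5]
width: 0.088
t 29.85 tcp [ 0.5421 -0.0222  0.1323] w 0.088 F [-0.1 -0.  -0.5]
target tcp [ 0.5122 -0.0271  0.0642] world d mm [-29.8  -4.9 -68.1]
shift in tool axes NOW mm [ 0.8 -0.1 74.5] | in target axes mm [ 1.4 -1.1 74.5]
rotvec tool deg [-0.72 -0.45  0.31]
[-0.1959947   0.65910582  1.25477253 -0.14869147  1.6307999   1.19559127]
```

```bash
python3 -m inch '0.001 -0.001 0.025 -0.7 0 0;0 0 0.025 0 0 0;0 0 0.024 0 0 0;0 0 0 0 0 0'
python3 - <<'E'
from h import *
F=np.diag([-1,-1,1])
go(near(.046,.0635),toolR(245)@F,.011);print(manip.state()['q'])
E
```

```text
time_s: 30.35
eef_pos: [0.5123, -0.0281, 0.0662]
tool_rot: [[0.895, 0.2, -0.398], [0.185, -0.98, -0.077], [-0.406, -0.005, -0.914]]
wrist_force: [-0.5, 0.6, 1.0]
width: 0.0882
t 30.35 tcp [ 0.5123 -0.0281  0.0662] w 0.0882 F [-0.5  0.6  1. ]
target tcp [ 0.5122 -0.0271  0.0642] world d mm [-0.1  1.  -2. ]
shift in tool axes NOW mm [ 0.9 -1.   1.8] | in target axes mm [ 0.9 -1.   1.8]
rotvec tool deg [-0.17 -1.07  0.28]
[-0.21365079  0.69382378  1.41575957 -0.16198265  1.42132284  1.21061786]
```

```bash
python3 -m inch '0.001 -0.001 0.002 0 -1 0;0 0 0 0 0 0;0 0 0 0 0 0;0 0 0 0 0 0;0 0 0 0 0 0' 0.5 40;  python3 -m inch '-0.016 0 -0.037 0 0 0;-0.016 0 -0.037 0 0 0;-0.016 0 -0.037 0 0 0;-0.012 0 -0.028 0 0 0;0 0 0 0 0 0'
python3 - <<'E'
from h import *
F=np.diag([-1,-1,1])
go([.544,.261,.19],toolR(285,np.eye(3))@F,.011);print(manip.state()['q'])
grab('scene','s6.png')
E
```

```text
time_s: 30.98
eef_pos: [0.5142, -0.0273, 0.0666]
tool_rot: [[0.89, 0.2, -0.409], [0.183, -0.98, -0.08], [-0.417, -0.004, -0.909]]
wrist_force: [-0.3, 0.0, -1.7]
width: 0.0601
time_s: 31.6
eef_pos: [0.5177, -0.027, 0.2211]
tool_rot: [[0.89, 0.2, -0.411], [0.184, -0.98, -0.079], [-0.418, -0.005, -0.908]]
wrist_force: [-0.3, 0.2, -1.9]
width: 0.0597
t 31.6 tcp [ 0.5177 -0.027   0.2211] w 0.0597 F [-0.3  0.2 -1.9]
target tcp [0.5412 0.261  0.2006] world d mm [ 23.5 288.  -20.5]
shift in tool axes NOW mm [  82.4 -277.3  -13.8] | in target axes mm [  17.4 -288.    25.9]
rotvec tool deg [ 0.69 39.6  11.77]
[-0.20800531  0.53385768  1.21701438 -0.16676906  1.78894624  1.15682346]
```

View pics/s6.png

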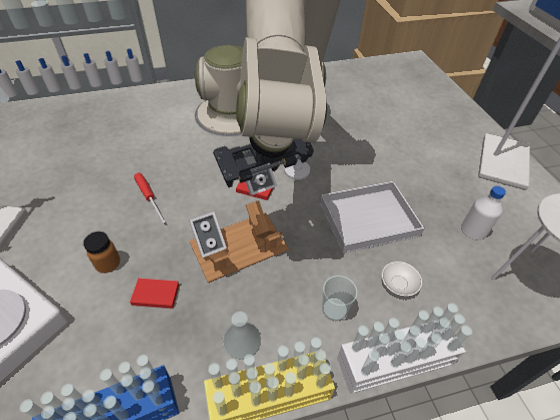

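The faulty plate is held, at scene (260,180). Now I'll carry it to the tray.

```bash
python3 -m inch '0.016 -0.055 -0.003 0 0 0;0.016 -0.055 -0.003 0 0 0;0.016 -0.055 -0.003 0 0 0;0.016 -0.055 -0.003 0 0 0;0.016 -0.055 -0.003 0 0 0;0 0 0 0 9 3;0 0 0 0 9 3;0 0 0 0 9 3;0 0 0 0 9 3;0 0 0 0 9 0;0 0 0 0 0 0'
python3 - <<'E'
from h import *
F=np.diag([-1,-1,1])
go([.544,.261,.10],toolR(290,np.eye(3))@F,.011);print(manip.state()['q'])
E
```

```text
time_s: 33.02
eef_pos: [0.5335, 0.2662, 0.1735]
tool_rot: [[0.944, -0.011, 0.33], [-0.003, -1.0, -0.026], [0.33, 0.024, -0.944]]
wrist_force: [0.4, -0.5, -2.5]
width: 0.0594
t 33.02 tcp [0.5335 0.2662 0.1735] w 0.0594 F [ 0.4 -0.5 -2.5]
target tcp [0.5402 0.261  0.1103] world d mm [  6.8  -5.2 -63.2]
shift in tool axes NOW mm [-14.5   3.6  62. ] | in target axes mm [-15.2   5.2  61.7]
rotvec tool deg [ 1.52  0.7  -0.15]
[ 0.31388529  0.44703666  1.50358168 -0.16513982  0.88406493  1.97710683]
```

```bash
python3 -m inch '-0.007 0.004 0.031 1.5 0.7 0;-0.007 0 0.031 0 0 0;0 0 0 0 0 0'
python3 - <<'E'
from h import *
F=np.diag([-1,-1,1])
go([.544,.261,.022],toolR(290,np.eye(3))@F,.011);print(manip.state()['q'])
grab('scene','s7.png')
E
```

```text
time_s: 33.4
eef_pos: [0.5416, 0.2607, 0.1061]
tool_rot: [[0.944, -0.004, 0.33], [-0.004, -1.0, -0.002], [0.33, 0.0, -0.944]]
wrist_force: [0.2, 0.7, -1.4]
width: 0.0596
t 33.4 tcp [0.5416 0.2607 0.1061] w 0.0596 F [ 0.2  0.7 -1.4]
target tcp [0.5402 0.261  0.0323] world d mm [ -1.3   0.3 -73.8]
shift in tool axes NOW mm [-25.6  -0.3  69.2] | in target axes mm [-26.5  -0.3  68.9]
rotvec tool deg [ 0.1   0.72 -0.23]
[ 0.28869196  0.53731504  1.57916474 -0.14768181  0.70742398  1.9607809 ]
```

View pics/s7.png

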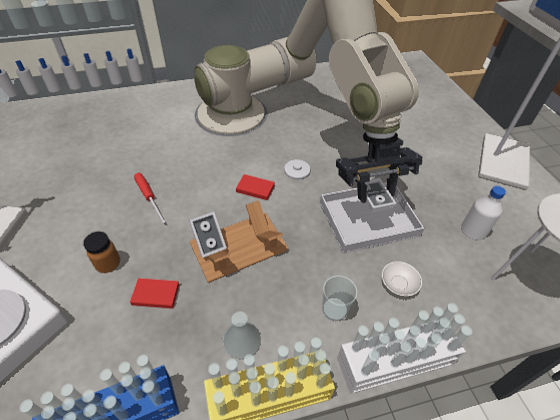

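The plate is level above the tray, at scene (378,200). I'll lower it in two stages.

```bash
python3 -m inch '-0.008 0 0.022 0 0.7 0;-0.008 0 0.022 0 0 0;0 0 0 0 0 0'
python3 - <<'E'
from h import *
F=np.diag([-1,-1,1])
go([.544,.261,.022],toolR(290,np.eye(3))@F,.011)
E
```

```text
time_s: 33.83
eef_pos: [0.5447, 0.2614, 0.0634]
tool_rot: [[0.938, -0.005, 0.347], [-0.005, -1.0, -0.0], [0.347, -0.002, -0.938]]
wrist_force: [-0.3, -0.2, -1.8]
width: 0.0592
t 33.83 tcp [0.5447 0.2614 0.0634] w 0.0592 F [-0.3 -0.2 -1.8]
target tcp [0.5402 0.261  0.0323] world d mm [ -4.5  -0.4 -31.1]
shift in tool axes NOW mm [-15.    0.5  27.6] | in target axes mm [-14.9   0.4  27.7]
rotvec tool deg [ 0.02 -0.3  -0.31]
```

```bash
python3 -m inch '-0.008 0 0.014 0 0 0;-0.007 0 0.013 0 0 0;0 0 0 0 0 0'
python3 - <<'E'
from h import *
F=np.diag([-1,-1,1])
go([.544,.261,.022],toolR(290,np.eye(3))@F,.011)
E
```

```text
time_s: 34.2
eef_pos: [0.5425, 0.2622, 0.0364]
tool_rot: [[0.936, -0.006, 0.352], [-0.006, -1.0, 0.001], [0.352, -0.003, -0.936]]
wrist_force: [0.5, 0.1, -1.7]
width: 0.0601
t 34.2 tcp [0.5425 0.2622 0.0364] w 0.0601 F [ 0.5  0.1 -1.7]
target tcp [0.5402 0.261  0.0323] world d mm [-2.2 -1.2 -4. ]
shift in tool axes NOW mm [-3.5  1.2  3. ] | in target axes mm [-3.5  1.2  3. ]
rotvec tool deg [-0.05 -0.6  -0.36]
```

```bash
python3 -m inch '-0.003 0 0.004 0 0 0;0 0 0 0 0 0';python3 -m inch '0 0 0 0 0 0;0 0 0 0 0 0;0 0 0 0 0 0;0 0 0 0 0 0;0 0 0 0 0 0;0 0 -0.03 0 0 0;0 0 -0.04 0 0 0;0 0 -0.04 0 0 0;0 0 -0.05 0 0 0;0 0 -0.05 0 0 0;0 0 0 0 0 0' 1;  python3 - <<'E'
from h import *
im,d=grab('scene','s8.png')
print(manip.state()['eef_pos'],manip.state()['time_s'])
P,u,v=pts('scene',d);Q=w2s(P)
s=(abs(Q[:,1]+65e-3)<.028)&(Q[:,0]<-.004)&(Q[:,0]>-.09)&(P[:,2]>.03)&(P[:,2]<.11)
q=Q[s];print(s.sum(),np.percentile(q,[1,50,99],axis=0).round(3).tolist())
cv2.imwrite('pics/s8c.png',cv2.resize(im[160:280,180:440],None,fx=3,fy=3,interpolation=cv2.INTER_CUBIC))
E
```

```text
time_s: 34.45
eef_pos: [0.5417, 0.2624, 0.0327]
tool_rot: [[0.935, -0.006, 0.354], [-0.006, -1.0, 0.001], [0.354, -0.003, -0.935]]
wrist_force: [-0.7, -0.4, -2.3]
width: 0.06
time_s: 35.83
eef_pos: [0.4657, 0.2621, 0.2363]
tool_rot: [[0.934, -0.006, 0.356], [-0.007, -1.0, 0.003], [0.356, -0.005, -0.934]]
wrist_force: [0.9, 0.1, -0.7]
width: 0.0881
[0.4655542  0.26176722 0.23408855] 35.875
799 [[-0.059, -0.092, 0.031], [-0.032, -0.065, 0.061], [-0.004, -0.038, 0.093]]
```

View pics/s8c.png

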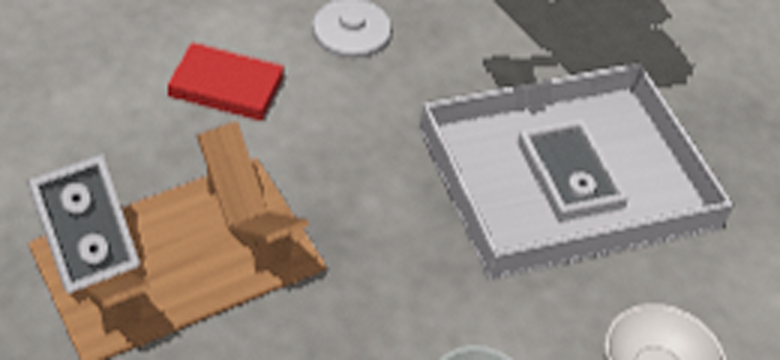

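The one-boss plate lies flat in the tray at crop (575,168), and the two-boss plate rests on its near wall at crop (85,222). I'll do a last depth check and hand in.

```bash
python3 -m inch '0 0 0 0 0 0;0 0 0 0 0 0'
python3 - <<'E'
from h import *
im,d=grab('scene')
P,u,v=pts('scene',d);s=(abs(P[:,0]-.545)<.06)&(abs(P[:,1]-.262)<.04)&(P[:,2]>.013)&(P[:,2]<.03)
q=P[s];print(s.sum(),np.percentile(q,[1,50,99],axis=0).round(3).tolist())
print(manip.finish_job())
E
```

```text
time_s: 36.12
eef_pos: [0.4654, 0.2614, 0.2314]
tool_rot: [[0.937, -0.006, 0.349], [-0.007, -1.0, -0.0], [0.349, -0.002, -0.937]]
wrist_force: [-0.6, 0.2, -0.0]
width: 0.0886
477 [[0.499, 0.232, 0.013], [0.554, 0.262, 0.019], [0.591, 0.293, 0.023]]
the job is handed in; nothing more can be done
None
```

I turned both plates over in their own cradles. The one-boss plate, from the +y cradle, is now in the reject tray, and the two-boss plate is in its own cradle. I handed the job in at about 36 s of the 69 s allowed; no verdict was reported.

- **Faulty plate:** in the last picture it lies flat on the tray floor, underside up, within about 10 mm of the tray's centre. Its upper rim measures about 0.02 m high.
- **Sound plate:** it lies on the near wall at about 45°, with both bosses showing. Surface points centre at stand x of about -0.03 m and height of about 0.06 m.
- **Robot:** the gripper is open and well clear of everything.

My first attempt at turning the faulty plate brought the last joint to the end of its stated range (measured -2.8822, stated -2.88). I put the plate back, turned the wrist half a turn and regripped. This is my only doubt about the result. Wrist force readings stayed below 4 N throughout.

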